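# Draw out a telescopic reaching hook on the stockroom bench

## Task

Lay the closed reaching hook flat in the bench rest, handle sticking out through the rest's wide slot, and let go of it. Then take it by the handle, squeeze in the button on the handle's side and, with the button in, draw the handle out past the first stop to the second stop, where it comes no further; finish while still gripping the handle and holding it fully out against its return spring. Set the hook down rather than dropping it, and leave the other things on the bench alone.

Things in the scene. Friction and masses are not known exactly. Their poses are not given: they have to be found in the camera images.
- pole_mid (a point): Loose reaching hook, 0.4-0.7 kg: square aluminium tube 200 long, 32 wide, 30 high; steel hook at one end, black handle at the other. Point: in the tube at half height, 30 mm from its middle towards the handle, near the balance point; pick up here. x along the tube to the handle, y to the button's side, z up. Tube spans x = -130 to +70, handle (closed) +94 to +164, on a 14 mm square rod.
- hook_bend (a point): Outer bend of the hook, 145 mm behind the tube's middle, on the tube's axis: a 6 mm steel bar that sticks out of the tube's rear end and here bends 35 mm sideways to the button's side. Same axes as pole_mid.
- button_mid (a point): Middle of the handle's width and height at the middle of the button's length: grip here across y. Axes as pole_mid; moves with the handle. Handle: black, 24 wide, 28 high, spans x = -45 to +25, level with the tube. The grey button, 28 long, 16 high, stands 5 mm proud of the +y side: 29 wide over it, 25 with it in. Pads over it squeeze it in.
- squeeze (a joint): The button on the handle's side, m: 0 out, 0.004 fully in. Sprung: 3 N to start, 7 N fully in; springs out when let go. From about 0.003 in, it frees the handle to slide.
- handle (a joint): How far the handle is drawn out, m: 0 closed, 0.100 second stop (solid end). With the button out it is locked near 0 (3 mm play); if the button comes out on the way it is caught at the first stop, 0.053. A return spring pulls it in (2.5 N closed, 5 N at the second stop): let go there, it goes back to about 0.073.
- rest: Fixed bench rest: plywood board 224 x 70 x 15 thick, on it a compartment for the tube, 212 x 40 inside, open upward. Origin: centre of the board's underside; x along it to the wide-slot end, z up. Floor 15, walls and end plates 41 above the bench. Long walls have finger gaps from x = -46 to +82. Laid centrally, pole_mid is at (30, 0, 30) mm in this frame. Pulled, the tube meets the +x plate.
- rest_slot (a point): Wide slot, 22 mm, open at the top, in the rest's +x steel end plate (6 thick), through which the handle's rod must pass. Point: on the plate's outer face, 112 from the rest's centre, 30 above the bench. The other end plate's slot, for the hook, is 13 wide. Axes as rest.
- carton: Bystander: brown carton 110 x 160 x 75 high. Origin: centre of its underside.
- switch_box: Bystander: white and blue box 75 x 75 x 50 high. Origin: centre of its underside.
- tape_roll: Bystander: cardboard roll 104 across, 48 high, lying flat. Origin: centre of its underside.
Not all that is in view belongs to the job. Several things look just like the rest: the one meant starts farthest to the robot's right.

How it is judged (in metres and radians):
On the way, in this order (a step that is already met when the one before it is completed fails the run):
1. the closed reaching hook lies flat in the rest, handle through the wide slot, and is let go (x of pole_mid in the frame of rest between 0.012 and 0.048 m and y of pole_mid in the frame of rest between -0.009 and 0.009 m and z of pole_mid in the frame of rest below 0.036 m and x of button_mid in the frame of rest above 0.1 m and angle between the x axis of pole_mid and the x axis of rest, either way round below 0.1 rad and angle between pole_mid's own z axis and vertical below 0.08 rad and value of joint handle below 0.01 m and contact force between the fingers and pole below 0.1 N and linear speed of pole below 0.03 m/s), for 0.2 s.
2. with the hook in the rest, the button is squeezed in between the fingers while the handle is still closed (x of pole_mid in the frame of rest between 0.012 and 0.048 m and y of pole_mid in the frame of rest between -0.009 and 0.009 m and z of pole_mid in the frame of rest below 0.036 m and x of button_mid in the frame of rest above 0.1 m and angle between the x axis of pole_mid and the x axis of rest, either way round below 0.1 rad and angle between pole_mid's own z axis and vertical below 0.08 rad and value of joint squeeze above 0.0025 m and contact force between the fingers and squeeze above 2 N and value of joint handle below 0.02 m), for 0.1 s.
At the end, for the whole second after the job is handed in: The tube lies flat in the compartment (under 6 mm above its floor), handle out of the wide slot; the handle is drawn out at least 93 of 100 mm, at rest, gripped by the fingers with over 2 N, which alone keep it out; bystanders within 30 mm of their start (x of pole_mid in the frame of rest between 0.012 and 0.048 m and y of pole_mid in the frame of rest between -0.009 and 0.009 m and z of pole_mid in the frame of rest below 0.036 m and x of button_mid in the frame of rest above 0.1 m and angle between the x axis of pole_mid and the x axis of rest, either way round below 0.1 rad and angle between pole_mid's own z axis and vertical below 0.08 rad and value of joint handle above 0.093 m and velocity of joint handle below 0.02 m/s and contact force between the fingers and handle above 2 N and distance of each of carton, switch_box, tape_roll from where it was at the start of the episode below 0.03 m); the arm keeps its last pose, push and grip.
It fails at once if a bystander is moved by more than 30 mm (distance of any of carton, switch_box, tape_roll from where it was at the start of the episode above 0.03 m).
It fails at once if the hook is dropped (falls free from more than about 30 mm) (linear speed of pole above 0.75 m/s and contact force between the fingers and pole below 0.1 N).
It also fails if it takes over 51 s, if anything falls off the work surface, if the arm or the gripper's body presses on something with over 40 N, if the wrist force passes 120 N, or if a joint passes its speed limit or range.

## Robot

A 7-joint arm with a two-finger parallel gripper is mounted at the origin on the work surface. World frame = base frame: x ahead of the robot, y to its left, z up, the work surface at z = 0. Lengths are in mm, angles in rad, forces in N, time in s.
With the tool pointing down it reaches from about 425 to 925 mm from the base axis. Payload 6.8 kg.
Tool frame: the origin (TCP) lies at the centre of the arm's flange, where the gripper is bolted on; the fingertips stand 182 mm ahead of it and the grasp point (between the pads) lies 163 mm ahead of it (tip_reach is the distance from the TCP to the fingertips, in mm); z points along the fingers, y is the line along which they close (so a half turn about z gives the same grasp; the last joint's range is limited). The gripper opens to 88 mm and grips with 3 to 60 N. Pads are 20 mm wide; open, the fingers measure 115 mm over their backs; the gripper's body (75 mm by 178 mm) begins 61 mm behind the grasp point.
Start: joints at [-1.347, 0.477, 0.022, 1.555, -0.011, 1.109, -0.083], TCP at [219.876, 638.198, 404.664] pointing down, gripper open.
Joint ranges: [-2.96, 2.96], [-0.34, 2.1], [-1.41, 1.46], [0.24, 2.44], [-1.37, 4.51], [0.17, 1.92], [-2.96, 2.96]. Speed limits (rad/s): [2.39, 2.39, 3.14, 3.14, 3.14, 3.14, 3.14].

## Interface

Orientations are given as a unit quaternion [x, y, z, w].
In Python, from bench import * gives the robot as it stands. The module is installed in compiled form; this text tells all that it offers.
- The arm moves only by the tool drive_tool, never from a script. Its argument "motion" is text: rows parted by semicolons, each of 5 numbers parted by spaces: the gripper command: -1 is shut, 1 is fully open, values between are in proportion, then the shift along the tool's x, y, z in m, then the turn about the tool's z in degrees. A call has 1 to 10 rows; each row shifts and turns the commanded pose from where the row before left it, along the tool's axes as they then stand; what a row does not reach is not made up. A row lasts 1/12 s, in which the tool goes at most 41.7 mm and 7.16 degrees, less where a joint would pass 70% of its speed; a pose out of reach is approached as far as the arm can. A call with a gripper value outside its range is refused whole. The fingers move at their own pace and stop on an object; the grip force is fixed at half the most. Time passes only in rows, so rows that do not move let the fingers close. It gives the time, the measured TCP pose, the force, the opening and the grip force at its end, in the units of the state.
- get_state(): the state, without advancing time (a new reading comes with each control period).
- snapshot(name): name is "scene" or "top" or "wrist"; returns a dict with "frame" (400x640x3 uint8, red, green, blue), "fovy" (degrees; the focal length in pixels is half the picture's height over the tangent of half this angle, whatever the lens; pixels are square), "cx", "cy" (the principal point, pixels), "R" (3x3) and "t" (3): a world point X has camera coordinates R X + t. Camera axes: x right, y down, z forward; pixel columns grow to the right and rows downward; lengths in mm; the calibration is good to about 2 mm. The wrist camera is an equidistant fisheye: a pixel r from the principal point sees the ray r / f radians off the axis. A picture is of the moment at which its call begins. There is no depth.
- close_job(): hands the job in; it is judged then, once.
The state is a dict: "t": time; "q": joint angles; "joint_vel": joint speeds; "joint_torque": joint torques, N m; "tool_pos": TCP position; "orientation": TCP orientation; "wrist_force": force on the tool from outside, world axes, zero at the start; "torque": the same for the moment, N m; "gripper_width": finger opening in mm; "grip_force": force on a finger pad.
Only numpy, scipy, OpenCV 4.12 (cv2) and the standard library are available. Lean on these libraries where they do the work, as an engineer would, in place of code of your own. Each camera call takes 0.05 s, during which the arm holds its last target. There are 200 camera calls.

## Working session

There is one attempt and no reset: what is moved stays moved. The work goes in short steps, Python scripts to look and compute and a tool call to move; the robot and the scene stay as the last step left them, time stands still between calls to the robot, and variables do not carry over. Pictures are saved under pics/ and viewed, at most 10 in all, crops included, and the job is handed in when it is done.

Besides the shell and the picture viewer there is one more tool, called after "Request:" as name(argument=value, ...) on one line, values as JSON. drive_tool: Moves the arm, as the interface text tells. Its arguments: {"type":"object","properties":{"motion":{"type":"string"}},"required":["motion"]}

```bash
mkdir -p pics
cat > h.py <<'E'
from bench import *
import numpy as np, cv2, pickle
def snap(n,name):
    s=snapshot(n); pickle.dump(s,open(f'pics/{name}.pkl','wb')); cv2.imwrite(f'pics/{name}.png',s['frame'][:,:,::-1]); return s
def load(name): return pickle.load(open(f'pics/{name}.pkl','rb'))
def ray(s,u,v,fish=False):
    f=200/np.tan(np.radians(s['fovy'])/2); d=np.array([u-s['cx'],v-s['cy']],float)
    if fish:
        r=np.linalg.norm(d)+1e-9; a=r/f; c=np.array([*(d/r*np.sin(a)),np.cos(a)])
    else: c=np.array([*(d/f),1])
    R=np.array(s['R']);t=np.array(s['t']); return -R.T@t, R.T@c
def onz(s,u,v,z,fish=False):
    o,d=ray(s,u,v,fish); return o+d*(z-o[2])/d[2]
def proj(s,X,fish=False):
    f=200/np.tan(np.radians(s['fovy'])/2); c=np.array(s['R'])@np.array(X,float)+np.array(s['t'])
    if fish:
        r=np.hypot(c[0],c[1])+1e-9; return np.array([s['cx'],s['cy']])+f*np.arctan2(r,c[2])*c[:2]/r
    return np.array([s['cx'],s['cy']])+f*c[:2]/c[2]
E
python3 - <<'E'
from h import *
for n in('scene','top'):
    s=snap(n,n+'0'); print(n,s['fovy'],-np.array(s['R']).T@s['t'],np.round(s['R'],2).tolist())
st=get_state(); print(st)
E
```

```text
scene 54.345713800715814 [1504.33797423  492.34938343  784.1799526 ] [[-0.41, 0.91, 0.01], [0.5, 0.24, -0.83], [-0.76, -0.34, -0.56]]
top 49.668355002743255 [ 245.18903541   27.3221263  1263.46601833] [[0.02, -1.0, -0.0], [-0.98, -0.02, -0.21], [0.21, 0.01, -0.98]]
{'t': 0.1, 'q': array([-1.34710204,  0.47766936,  0.02228728,  1.55633049, -0.01149684,
        1.10931532, -0.08306789]), 'joint_vel': array([-8.00756916e-04, -2.79323000e-03, -1.40776705e-03, -2.07996717e-03,
        5.30841054e-05, -1.50652342e-03,  2.63747236e-04]), 'joint_torque': array([ 3.28526621e-03, -5.84092605e+01,  1.53951008e+00, -2.73316526e+01,
       -5.42259228e-02,  1.30542772e-02,  4.52295865e-05]), 'tool_pos': array([219.7555965 , 637.96042981, 403.81921331]), 'orientation': array([ 1.65086395e-01,  9.86278787e-01, -7.93038809e-04, -8.63424475e-05]), 'wrist_force': array([ 0.50314553,  0.69971448, -0.40870316]), 'torque': array([ 0.02005604,  0.02248135, -0.02808723]), 'grip_force': 0.0, 'gripper_width': 87.88011417048737}
```

View pics/top0.png

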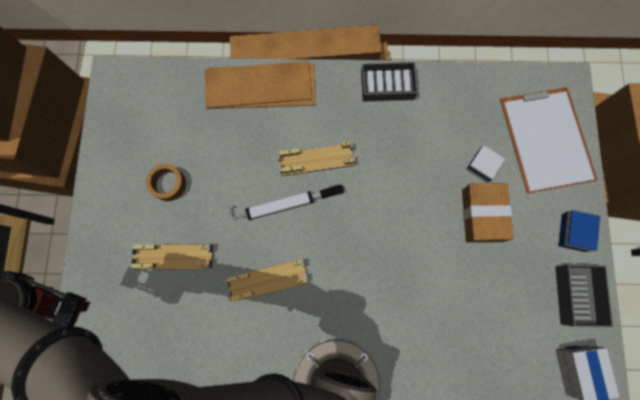

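View pics/scene0.png

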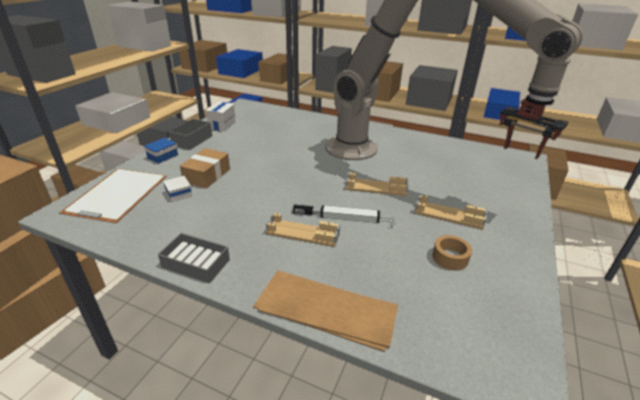

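The top view shows three rests. The one farthest right is near (317,158). The hook runs from (235,212) to the handle at (343,190).

Run:
```python
from h import *
a=cv2.imread('pics/top0.png')[130:230,220:370]; a=cv2.resize(a,None,fx=4,fy=4,interpolation=2)
b=cv2.imread('pics/scene0.png')[185:255,260:400]; b=cv2.resize(b,(600,300),interpolation=2)
cv2.imwrite('pics/c1.png',np.vstack([a[:300],b])) if 0 else cv2.imwrite('pics/c1.png',cv2.resize(np.vstack([a,b]),(514,600)))
cv2.imwrite('pics/c1.png',np.hstack([a, cv2.copyMakeBorder(cv2.resize(b,(200,100)),0,300,0,0,0)])); 
s=load('top0')
for n,p in dict(restL=(280,160),restR=(355,155)).items(): print(n,onz(s,*p,30))
for n,p in dict(tail=(246,213),tubeR=(312,198),handle=(343,190)).items(): print(n,onz(s,*p,15))
```

```text
restL [627.27364003 173.7319752   30.        ]
restR [646.51863373 -49.4537259   30.        ]
tail [468.08052518 268.96326752  15.        ]
tubeR [516.36285573  76.29395757  15.        ]
handle [542.18922467 -15.12858448  15.        ]
```

View pics/c1.png

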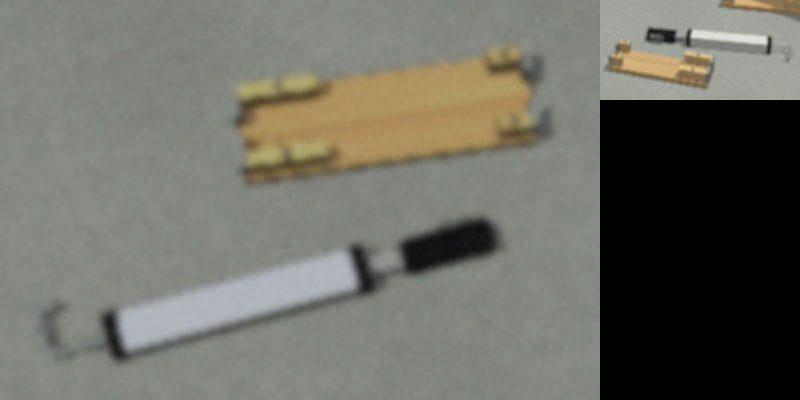

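The crop shows the target rest's long walls and gap layout, with the wide slot at its right end, and the handle also points right. The hook bends upward in the image, so the button faces +x world. I'll hover over the hook for a close look.

```bash
cat >> h.py <<'E'
from scipy.spatial.transform import Rotation as Ro
def togo(target,ydir,st=None):
    """TCP target mm, desired tool-y direction (world xy, either sign) -> shift in tool axes now (m), turn deg; and shift after turn"""
    st=st or get_state(); R=Ro.from_quat(st['orientation']).as_matrix()
    yd=np.array([*ydir[:2],0.]); yd/=np.linalg.norm(yd); l=R.T@yd
    a=np.degrees(np.arctan2(-l[0],l[1])); a=(a+90)%180-90
    d=R.T@(np.array(target)-st['tool_pos'])/1000
    print('shift(now axes)',np.round(d,4),'turn',round(a,2),'shift after turn',np.round(Ro.from_euler('z',-a,degrees=True).apply(d),4),'q7',st['q'][6])
E
python3 - <<'E'
from h import *
s=load('top0')
c=lambda u,v,z:onz(s,220+u/4,130+v/4,z)
A=c(112,333,28);B=c(364,268,28);print(A,B,np.linalg.norm(A-B))
d=(B-A)/np.linalg.norm(B-A);m=(A+B)/2+30*d;print('pole_mid',m,'dir',np.degrees(np.arctan2(d[1],d[0])))
P=[c(240,123,28),c(540,103,28)] 
bl=c(247,183,7);br=c(535,142,7);e=(br-bl);print('rest len',np.linalg.norm(e),'yaw',np.degrees(np.arctan2(e[1],e[0])),(bl+br)/2)
togo([m[0],m[1],330],[-d[1],d[0]])
E
```

```text
[465.11944663 260.59554193  28.        ] [516.48568647  78.78270673  28.        ] 188.92961027249262
pole_mid [498.95897567 140.81919204  28.        ] dir -74.22381343069858
rest len 219.38716150997809 yaw -80.64585201325313 [602.91472677  61.02127682   7.        ]
shift(now axes) [-0.4259 -0.379   0.0745] turn 55.22 shift after turn [-0.5542  0.1336  0.0745] q7 -0.08306789074415465
```

Request:
drive_tool(motion="1 -0.024 -0.021 0.004 0;1 -0.024 -0.021 0.004 0;1 -0.024 -0.021 0.004 0;1 -0.024 -0.021 0.004 0;1 -0.024 -0.021 0.004 0;1 -0.024 -0.021 0.004 0;1 -0.024 -0.021 0.004 0;1 -0.024 -0.021 0.004 0;1 -0.024 -0.021 0.004 0;1 -0.024 -0.021 0.004 0")

```text
t: 0.93
tool_pos: [378.8, 359.9, 364.3]
orientation: [0.165, 0.986, -0.0, -0.0]
wrist_force: [1.5, 1.0, -0.2]
gripper_width: 87.8
grip_force: 0.0
```

Request:
drive_tool(motion="1 -0.024 -0.021 0.004 0;1 -0.024 -0.021 0.004 0;1 -0.024 -0.021 0.004 0;1 -0.024 -0.021 0.004 0;1 -0.024 -0.021 0.004 0;1 -0.024 -0.021 0.004 0;1 -0.024 -0.021 0.004 0;1 -0.018 -0.021 0.004 0;1 0 0 0 7;1 0 0 0 7")

```text
t: 1.77
tool_pos: [500.0, 139.5, 332.1]
orientation: [0.289, 0.957, -0.001, -0.0]
wrist_force: [-0.7, 1.5, -0.4]
gripper_width: 87.9
grip_force: 0.0
```

Request:
drive_tool(motion="1 0 0 0 7;1 0 0 0 7;1 0 0 0 7;1 0 0 0 7;1 0 0 0 7;1 0 0 0 6.2;1 0 0 0 0;1 0 0 0 0")

```text
t: 2.43
tool_pos: [499.3, 142.2, 332.4]
orientation: [0.602, 0.799, -0.0, -0.0]
wrist_force: [-0.3, 0.5, 0.4]
gripper_width: 87.8
grip_force: 0.0
```

Run:
```python
from h import *
s=snap('wrist','w1'); print(s['fovy'],s['cx'],s['cy'],-np.array(s['R']).T@s['t'])
st=get_state();print(st['tool_pos'],st['q'],st['t'],Ro.from_quat(st['orientation']).as_matrix().round(4).tolist())
togo([499,141,330],[np.sin(np.radians(74.2)),np.cos(np.radians(74.2))])
```

```text
65.70646984690485 320.537550303671 200.4907643852982 [477.86524489 216.92203827 313.5077864 ]
[499.35240554 142.13468725 332.46906612] [-0.74155527  0.32549332  0.41821819  2.01876254 -0.1764292   0.83189882
  0.05586048] 2.4833 [[-0.2757, 0.9612, -0.0004], [0.9612, 0.2757, -0.0003], [-0.0002, -0.0004, -1.0]]
shift(now axes) [-0.001  -0.0007  0.0025] turn 0.2 shift after turn [-0.001  -0.0006  0.0025] q7 0.05586047802051512
```

View pics/w1.png

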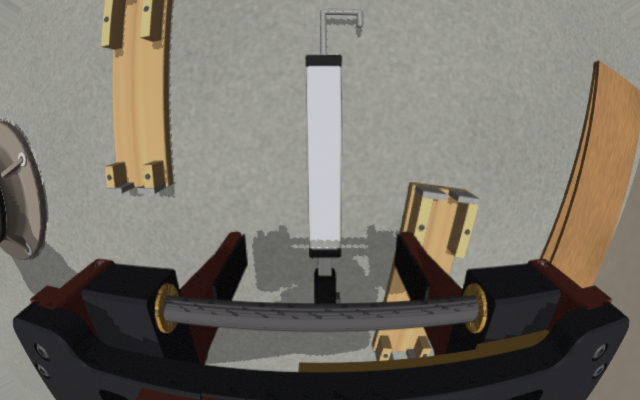

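The wrist view shows the tube from (323,55) to (326,256) and the hook bend at (340,12), to the right. The target rest's rear end is at (445,190), and its far end is near (402,350).

```bash
python3 - <<'E'
from h import *
s=load('w1'); W=lambda u,v,z:onz(s,u,v,z,True)
A=W(323.5,55.5,30);B=W(326.5,257,30);print(A,B,np.linalg.norm(A-B))
d=(B-A)/np.linalg.norm(B-A);m=(A+B)/2+30*d;print('pole_mid',m,np.degrees(np.arctan2(d[1],d[0])))
print('width',W(308,150,30),W(341.5,150,30))
# rest fit overlay
t=load('top0')
def restpts(cx,cy,yaw):
    R=Ro.from_euler('z',yaw,degrees=True); f=lambda *p:R.apply(p)+[cx,cy,0]
    return {k:f(*v) for k,v in dict(bl=(-112,-35,0),br=(112,-35,0),tl=(-112,35,15),tr=(112,35,15),wl1=(-106,-20,41),wl2=(-46,-20,41),wl3=(-106,20,41),wl4=(-46,20,41),wr=(82,-20,41),wr2=(82,20,41)).items()}
for p in [(637,65,-80.6)]:
    for k,v in restpts(*p).items(): print(k,((proj(t,v)-[220,130])*4).round(0),proj(s,v,True).round(0))
E
python3 - <<'E'
import sys;sys.path.insert(0,'.')
import cv2
a=cv2.imread('pics/w1.png')[170:370,360:490];a=cv2.resize(a,None,fx=3,fy=3,interpolation=2)
cv2.imwrite('pics/c2.png',a)
E
```

```text
[466.08715658 267.46327053  30.        ] [523.18751452  80.16326316  30.        ] 195.810478873168
pole_mid [503.38564539 145.11715082  30.        ] -73.0456113782482
width [476.42675841 179.69197278  30.        ] [506.03005012 188.20193033  30.        ]
bl [247. 187.] [404. 184.]
br [540. 145.] [368. 345.]
tl [234.  93.] [467. 195.]
tr [526.  51.] [418. 353.]
wl1 [247. 151.] [429. 202.]
wl2 [328. 140.] [416. 258.]
wl3 [240. 100.] [464. 207.]
wl4 [321.  88.] [450. 260.]
wr [500. 115.] [389. 350.]
wr2 [491.  64.] [419. 350.]
```

View pics/c2.png

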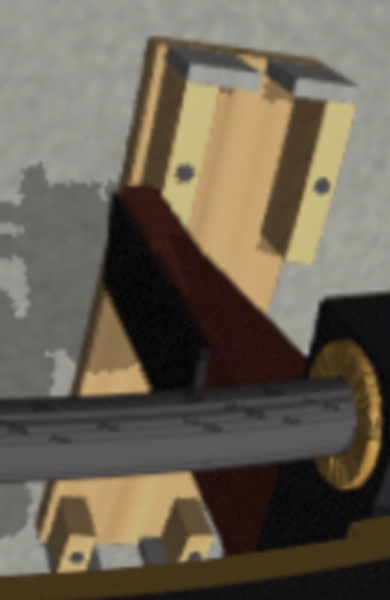

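Run:
```python
from h import *
togo([650,-14,390],[np.sin(np.radians(80.6)),np.cos(np.radians(80.6))])
```

```text
shift(now axes) [-0.1916  0.1017 -0.0575] turn 6.6 shift after turn [-0.1787  0.1231 -0.0575] q7 0.05586047802051512
```

Request:
drive_tool(motion="1 -0.027 0.0145 -0.008 0;1 -0.027 0.0145 -0.008 0;1 -0.027 0.0145 -0.008 0;1 -0.027 0.0145 -0.008 0;1 -0.027 0.0145 -0.008 0;1 -0.027 0.0145 -0.008 0;1 -0.03 0.0145 -0.01 0;1 0 0 0 6.6;1 0 0 0 0;1 0 0 0 0")

```text
t: 3.32
tool_pos: [649.2, -14.9, 390.0]
orientation: [0.647, 0.763, -0.0, -0.001]
wrist_force: [-0.2, -0.2, 0.8]
gripper_width: 87.6
grip_force: 0.0
```

Run:
```python
from h import *
s=snap('wrist','w2')
st=get_state();print(st['tool_pos'],st['t'])
a=s['frame'][:,:,::-1]; cv2.imwrite('pics/w2c.png',cv2.resize(a[0:300,220:440],None,fx=2,fy=2,interpolation=2))
```

```text
[648.91378034 -14.07745731 389.89392144] 3.3667
```

View pics/w2c.png

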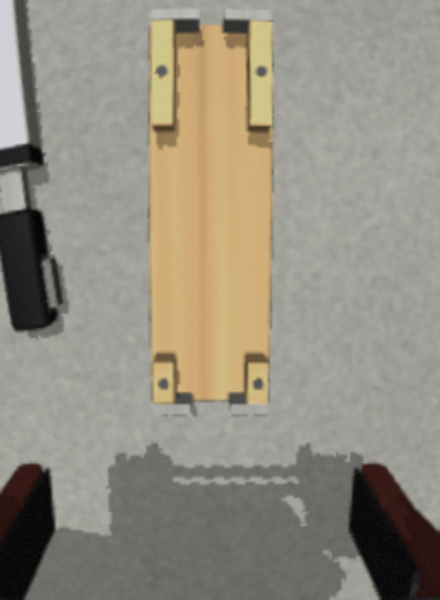

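The rest is in full view. The rear plate runs (150–271, row 10), the front plate (153–270, row 414), and the inner wall edges are at columns 174 and 249.

Run:
```python
from h import *
from scipy.optimize import least_squares as LS
s=load('w2')
# rest-frame points (z=41) and crop pixels
obs=[((-112,-35,41),(150,9.5)),((-112,35,41),(271.5,9.5)),((112,-35,41),(153,414)),((112,35,41),(270,414)),((-46,-20,41),(174,126)),((-46,20,41),(249,126)),((82,-20,41),(176,362)),((82,20,41),(246,362))]
X=np.array([o[0] for o in obs],float);U=np.array([o[1] for o in obs])/2+[220,0]
# sides: tool y (image right) = world +x ; rest y = +x world side too
def f(p):
    P=Ro.from_euler('z',p[2],degrees=True).apply(X)+[p[0],p[1],p[3]]
    return (np.array([proj(s,x,True) for x in P])-U).ravel()
for free in(0,1):
    g=(lambda p:f([p[0],p[1],p[2],0])) if not free else f
    r=LS(g,[637,65,-80.6,0]);print(r.x.round(2),(r.fun.reshape(-1,2)*2).round(1).tolist())
# handle/hook seen too
W=lambda u,v,z:onz(s,u/2+220,v/2,z,True)
print('tube cap front',W(42,152,30),'handle end',W(35,325,29),'rod',W(14,175,22),W(12,209,22))
```

```text
[640.29  69.65 -80.48   0.  ] [[-5.0, 0.8], [5.2, 1.3], [-4.1, 0.3], [3.6, -0.0], [-0.9, -0.9], [0.6, -0.7], [-1.2, -0.1], [2.0, -0.2]]
[640.31  69.63 -80.48  -1.55] [[-4.7, 1.7], [4.9, 2.2], [-3.9, -0.6], [3.3, -0.8], [-0.8, -0.4], [0.4, -0.3], [-1.0, -0.7], [1.8, -0.8]]
tube cap front [542.53335374  89.52511666  30.        ] handle end [551.36257913  -8.47583666  29.        ] rod [525.74286262  75.33239162  22.        ] [527.40754991  55.60335804  22.        ]
```

Run:
```python
from h import *
togo([502,144,260],[np.sin(np.radians(73.4)),np.cos(np.radians(73.4))])
```

```text
shift(now axes) [ 0.18   -0.1186  0.1303] turn -7.11 shift after turn [ 0.1933 -0.0954  0.1303] q7 0.3095206257428506
```

Request:
drive_tool(motion="1 0.0225 -0.0148 0.0163 0;1 0.0225 -0.0148 0.0163 0;1 0.0225 -0.0148 0.0163 0;1 0.0225 -0.0148 0.0163 0;1 0.0225 -0.0148 0.0163 0;1 0.0225 -0.0148 0.0163 0;1 0.0225 -0.0148 0.0163 0;1 0.0225 -0.0148 0.0163 0;1 0 0 0 -7.1;1 0 0 0 0")

```text
t: 4.2
tool_pos: [501.3, 146.3, 259.2]
orientation: [0.594, 0.804, -0.001, -0.001]
wrist_force: [1.4, 0.2, 0.3]
gripper_width: 87.5
grip_force: 0.0
```

Request:
drive_tool(motion="1 0 0 0.02 0;1 0 0 0.02 0;1 0 0 0.02 0;1 0 0 0.012 0;1 0 0 0 0;1 0 0 0 0")

```text
t: 4.7
tool_pos: [503.9, 143.4, 188.3]
orientation: [0.6, 0.8, -0.0, -0.0]
wrist_force: [0.3, 0.3, 0.3]
gripper_width: 87.9
grip_force: 0.0
```

Run:
```python
from h import *
s=snap('wrist','w3')
togo([502,144,187],[np.sin(np.radians(73.4)),np.cos(np.radians(73.4))])
a=s['frame'][:,:,::-1]; cv2.imwrite('pics/w3c.png',a[0:400,140:500])
```

```text
shift(now axes) [ 0.001 -0.002  0.002] turn -0.34 shift after turn [ 0.001 -0.002  0.002] q7 0.19347158652167665
```

View pics/w3c.png

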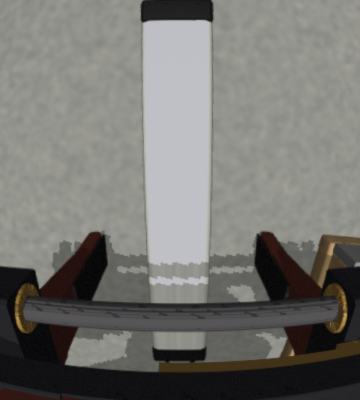

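The tube is centred between the fingers (crop columns 147–211, fingers 105–255). Closing.

Request:
drive_tool(motion="-1 0 0 0.001 0;-1 0 0 0 0;-1 0 0 0 0;-1 0 0 0 0;-1 0 0 0 0;-1 0 0 0 0;-1 0 0 0 0;-1 0 0 0 0")

```text
t: 5.42
tool_pos: [503.8, 143.7, 187.3]
orientation: [0.6, 0.8, 0.0, -0.0]
wrist_force: [0.2, -0.2, 1.0]
gripper_width: 37.7
grip_force: 0.0
```

Request:
drive_tool(motion="-1 0 0 -0.01 0;-1 0 0 -0.02 0;-1 0 0 -0.02 0;-1 0 0 -0.02 0;-1 0 0 -0.02 0;-1 0 0 -0.01 0;-1 0 0 0 0;-1 0 0 0 0")

```text
t: 6.08
tool_pos: [503.5, 143.8, 287.2]
orientation: [0.6, 0.8, 0.0, -0.0]
wrist_force: [0.3, -0.5, -5.2]
gripper_width: 31.7
grip_force: 30.0
```

Run:
```python
from h import *
s=snap('wrist','w4')
st=get_state();print({k:np.round(st[k],3) for k in('tool_pos','gripper_width','grip_force','wrist_force','torque','q')})
R=Ro.from_quat(st['orientation']).as_matrix();print(np.degrees(np.arctan2(R[1,1],R[0,1])))
a=s['frame'][:,:,::-1]; cv2.imwrite('pics/w4c.png',cv2.resize(a[0:380,180:440],None,fx=1.5,fy=1.5))
```

```text
{'tool_pos': array([503.162, 143.669, 286.465]), 'gripper_width': np.float64(31.586), 'grip_force': np.float64(29.993), 'wrist_force': array([-0.421, -0.422, -5.148]), 'torque': array([-0.038,  0.069,  0.006]), 'q': array([-0.726,  0.405,  0.408,  2.044, -0.235,  0.739,  0.112])}
16.304253786102528
```

View pics/w4c.png

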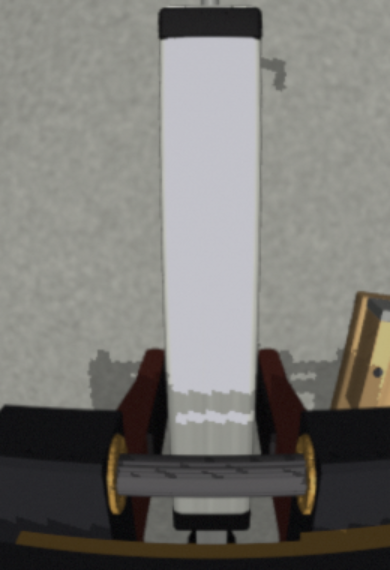

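Run:
```python
from h import *
from scipy.optimize import least_squares as LS
s=load('w4'); st=get_state(); T=st['tool_pos']; yaw=st_y=16.304-90
U=np.array([(160,10),(262,10),(176,528),(249,528)])/1.5+[180,0]
X=np.array([(-130,-16,15),(-130,16,15),(70,-16,15),(70,16,15)],float)
def f(p):
    dx,dy,dz,dyaw,pit=p
    P=Ro.from_euler('zy',[yaw+dyaw,pit],degrees=True)
    P=Ro.from_euler('z',yaw+dyaw,degrees=True).as_matrix()@Ro.from_euler('y',pit,degrees=True).as_matrix()
    P=(P@X.T).T+T-[0,0,163]+Ro.from_euler('z',yaw,degrees=True).apply([dx,dy,dz])
    return (np.array([proj(s,x,True) for x in P])-U).ravel()
r=LS(f,[0,0,0,0,0]);print('free',r.x.round(2),r.fun.round(1))
for dz in(-8,-5,-2):
    r=LS(lambda p:f([p[0],p[1],dz,p[2],p[3]]),[0,0,0,0]);print(dz,r.x.round(2),r.fun.round(1))
r=LS(lambda p:f([p[0],p[1],p[2],p[3],0]),[0,0,0,0]);print('nopitch',r.x.round(2),r.fun.round(1))
```

```text
free [ -0.08   0.77 -19.2    0.15   1.24] [ 0.   0.1  0.  -0.1 -0.1  0.1  0.  -0.1]
-8 [ 5.19  0.77  0.17 10.27] [-9.1 -2.9  9.1 -3.1  0.4  6.8 -0.4  6.6]
-5 [ 6.14  0.77  0.17 11.92] [-11.7  -3.6  11.7  -3.8   0.4   8.7  -0.3   8.5]
-2 [ 7.    0.77  0.17 13.27] [-14.3  -4.2  14.3  -4.5   0.3  10.9  -0.3  10.7]
nopitch [ -0.85   0.77 -19.53   0.15] [ 0.7  0.1 -0.7 -0.1 -0.3  0.2  0.2  0. ]
```

```bash
cat > go.py <<'E'
from h import *
import sys
y=np.radians(-80.48);R=Ro.from_euler('z',y)
rx,ry,z=map(float,sys.argv[1:4])
t=np.array([640.3,69.65,0])+R.apply([rx,ry,0]); t[2]=z
a=np.radians(9.4);st=get_state()
print('target',t.round(1),'at',st['tool_pos'].round(1),'rest frame',R.inv().apply(st['tool_pos']-[640.3,69.65,0]).round(1),'F',st['wrist_force'].round(1),'w',st['gripper_width'],st['grip_force'],'t',st['t'])
togo(t,[np.cos(a),np.sin(a)],st)
E
python3 go.py 30.4 -0.8 286
```

```text
target [644.5  39.5 286. ] at [503.2 143.7 286.5] rest frame [ -95.7 -123.   286.5] F [-0.4 -0.4 -5.1] w 31.58550076538054 29.99258726835251 t 6.1333
shift(now axes) [-0.1396  0.1065  0.0003] turn 6.9 shift after turn [-0.1258  0.1225  0.0003] q7 0.11221990526924482
```

Request:
drive_tool(motion="-1 -0.008 0.006 0 0;-1 -0.018 0.0138 0 0;-1 -0.018 0.0138 0 0;-1 -0.018 0.0138 0 0;-1 -0.018 0.0138 0 0;-1 -0.018 0.0138 0 0;-1 -0.018 0.0138 0 0;-1 -0.015 0.0118 0 0;-1 -0.0086 0.0059 0 0;-1 0 0 0 2")

```text
t: 6.97
tool_pos: [646.6, 36.5, 286.0]
orientation: [0.615, 0.789, -0.001, 0.001]
wrist_force: [-0.4, 0.7, -4.2]
gripper_width: 32.1
grip_force: 30.0
```

Request:
drive_tool(motion="-1 0 0 0 2.5;-1 0 0 0 2.4;-1 0 0 0 0;-1 0 0 0 0;-1 0 0 0 0")

```text
t: 7.38
tool_pos: [645.0, 39.6, 286.6]
orientation: [0.646, 0.763, -0.0, -0.0]
wrist_force: [0.5, 0.3, -4.6]
gripper_width: 32.0
grip_force: 30.0
```

```bash
python3 go.py 30.4 -0.8 240
```

```text
target [644.5  39.5 240. ] at [645.   39.6 286.6] rest frame [ 30.4  -0.4 286.6] F [ 0.5  0.3 -4.6] w 31.975025547983808 29.992557764053345 t 7.3833
shift(now axes) [-0.     -0.0004  0.0466] turn 0.07 shift after turn [-0.     -0.0004  0.0466] q7 0.2696577273855045
```

Request:
drive_tool(motion="-1 0 -0.0004 0.01 0;-1 0 0 0.01 0;-1 0 0 0.01 0;-1 0 0 0.01 0;-1 0 0 0.004 0;-1 0 0 0.004 0;-1 0 0 0.004 0;-1 0 0 0.004 0;-1 0 0 0.003 0;-1 0 0 0 0")

```text
t: 8.22
tool_pos: [644.6, 39.5, 227.7]
orientation: [0.647, 0.763, -0.0, -0.0]
wrist_force: [0.1, -0.2, -4.6]
gripper_width: 31.9
grip_force: 30.0
```

```bash
python3 - <<'E'
from h import *
t=snap('top','t2');s=snap('scene','s2')
a=cv2.resize(t['frame'][120:220,210:370,::-1],None,fx=3.75,fy=3,interpolation=2)
b=cv2.resize(s['frame'][190:290,240:400,::-1],None,fx=3.75,fy=3,interpolation=2)
cv2.imwrite('pics/p2.png',np.vstack([a,b]))
E
python3 go.py 30.4 -0.8 212
```

```text
target [644.5  39.5 212. ] at [644.8  39.5 228.4] rest frame [ 30.5  -0.5 228.4] F [ 0.6  0.3 -4. ] w 31.654523492444504 29.992651641368866 t 8.3167
shift(now axes) [ 0.0001 -0.0003  0.0164] turn -0.01 shift after turn [ 0.0001 -0.0003  0.0164] q7 0.298623554896694
```

View pics/p2.png

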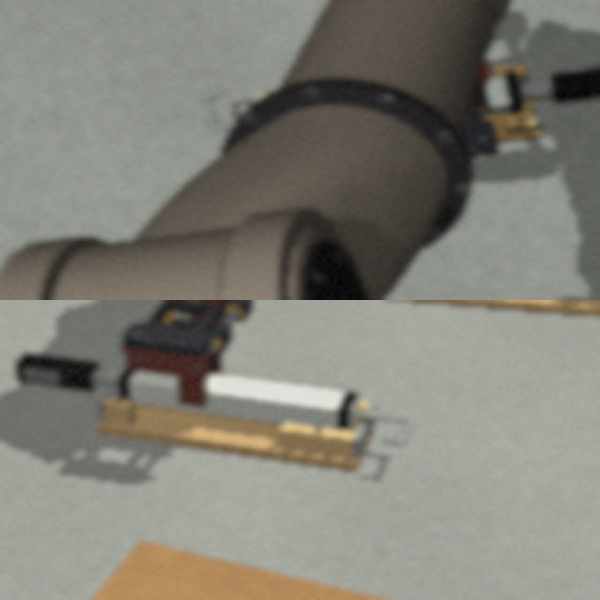

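The scene shows the tube just above and in line with the rest, with the handle out over the wide slot end. I'll lower slowly.

Request:
drive_tool(motion="-1 0 0 0.003 0;-1 0 0 0.003 0;-1 0 0 0.003 0;-1 0 0 0.002 0;-1 0 0 0 0")

```text
t: 8.73
tool_pos: [644.5, 39.5, 216.6]
orientation: [0.647, 0.763, -0.0, -0.0]
wrist_force: [-0.8, 0.6, -5.4]
gripper_width: 31.8
grip_force: 30.0
```

Request:
drive_tool(motion="-1 0 0 0.002 0;-1 0 0 0.001 0;-1 0 0 0 0")

```text
t: 8.98
tool_pos: [644.7, 39.5, 214.0]
orientation: [0.647, 0.763, -0.0, -0.0]
wrist_force: [-0.9, -0.4, -5.7]
gripper_width: 31.9
grip_force: 30.0
```

Request:
drive_tool(motion="-1 0 0 0.002 0;-1 0 0 0.001 0;-1 0 0 0 0")

```text
t: 9.23
tool_pos: [644.7, 39.5, 211.0]
orientation: [0.647, 0.763, -0.0, -0.0]
wrist_force: [-0.6, 0.7, -5.2]
gripper_width: 31.7
grip_force: 30.0
```

Request:
drive_tool(motion="-1 0 0 0.001 0;-1 0 0 0.001 0;-1 0 0 0 0")

```text
t: 9.48
tool_pos: [644.9, 39.4, 210.3]
orientation: [0.647, 0.763, 0.0, -0.0]
wrist_force: [-3.4, 1.2, 5.3]
gripper_width: 31.7
grip_force: 30.0
```

Request:
drive_tool(motion="-1 0 0 0.001 0;-1 0 0 0.001 0;-1 0 0 0 0")

```text
t: 9.73
tool_pos: [644.9, 39.2, 210.2]
orientation: [0.647, 0.762, 0.001, -0.001]
wrist_force: [-9.2, 0.8, 21.4]
gripper_width: 31.5
grip_force: 30.0
```

Contact came at the expected floor height. I'll ease off, release and rise.

Request:
drive_tool(motion="-1 0 0 -0.002 0;0 0 0 0 0;0.6 0 0 0 0;0.6 0 0 0 0;0.6 0 0 0 0;0.6 0 0 0 0;0.6 0 0 0 0;0.6 0 0 0 0")

```text
t: 10.4
tool_pos: [644.8, 39.5, 209.1]
orientation: [0.647, 0.763, -0.0, 0.0]
wrist_force: [-0.3, -0.6, 1.1]
gripper_width: 69.8
grip_force: 0.0
```

Request:
drive_tool(motion="0.6 0 0 -0.02 0;0.6 0 0 -0.03 0;0.6 0 0 -0.04 0;0.6 0 0 -0.04 0;0.6 0 0 -0.03 0;0.6 0 0 -0.02 0;0.6 0 0 0 0;0.6 0 0 0 0")

```text
t: 11.07
tool_pos: [644.9, 39.4, 390.3]
orientation: [0.647, 0.763, 0.001, 0.001]
wrist_force: [0.1, 0.1, -0.1]
gripper_width: 70.4
grip_force: 0.0
```

```bash
python3 - <<'E'
from h import *
s=snap('wrist','w5')
a=s['frame'][:,:,::-1]; cv2.imwrite('pics/w5c.png',cv2.resize(a[0:300,220:440],None,fx=2,fy=2,interpolation=2))
E
python3 go.py 124 0 300
```

```text
target [660.8 -52.6 300. ] at [644.5  39.6 388.7] rest frame [ 30.3  -0.9 388.7] F [ 0.  -0.7 -0.5] w 70.21064780866548 0.0 t 11.1167
shift(now axes) [-0.0937  0.0011  0.0887] turn -0.0 shift after turn [-0.0937  0.0011  0.0887] q7 0.22101382814856166
```

View pics/w5c.png

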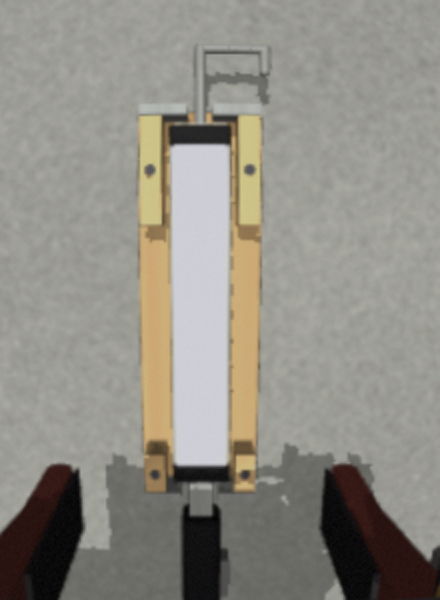

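The hook lies in the rest with its rear cap at row 125, front cap at 481 and the handle through the slot. Next I'll work out the handle position.

```bash
python3 - <<'E'
from h import *
s=load('w5');R=Ro.from_euler('z',-80.48,degrees=True)
W=lambda u,v,z:R.inv().apply(onz(s,u/2+220,v/2,z,True)-[640.3,69.65,0]).round(1)
print('rear',W(170,126,45),W(231,126,45),'front',W(175,481,45),W(229,481,45))
print('plate r',W(200,104,41),'f',W(200,491,41),'handle',W(183,507,44),W(221,507,44),'posts',W(164,160,41),W(238,160,41))
E
python3 go.py 169 -0.8 230
```

```text
rear [-99.1 -15.3  45. ] [-99.   16.2  45. ] front [ 96.9 -14.8  45. ] [97.1 16.2 45. ]
plate r [-111.7    0.3   41. ] f [105.2  -0.5  41. ] handle [114.1 -10.5  44. ] [114.2  11.8  44. ] posts [-81.3 -18.7  41. ] [-81.2  20.1  41. ]
target [667.5 -97.2 230. ] at [644.5  39.6 388.7] rest frame [ 30.3  -0.9 388.7] F [ 0.  -0.7 -0.5] w 70.21064780866548 0.0 t 11.1167
shift(now axes) [-0.1387  0.0004  0.1587] turn -0.0 shift after turn [-0.1387  0.0004  0.1587] q7 0.22101382814856166
```

Request:
drive_tool(motion="0.6 -0.02 0 0.01 0;0.6 -0.03 0 0.01 0;0.6 -0.03 0 0.02 0;0.6 -0.03 0 0.02 0;0.6 -0.0287 0.0005 0.02 0;0.6 0 0 0.02 0;0.6 0 0 0.02 0;0.6 0 0 0.02 0;0.6 0 0 0.018 0;0.6 0 0 0 0")

```text
t: 11.95
tool_pos: [665.4, -96.7, 225.2]
orientation: [0.647, 0.763, -0.003, -0.004]
wrist_force: [-1.2, -0.2, -0.2]
gripper_width: 70.6
grip_force: 0.0
```

```bash
python3 go.py 169 -0.3 192
```

```text
target [668.  -97.1 192. ] at [665.4 -96.7 225.2] rest frame [168.2  -2.8 225.2] F [-1.2 -0.2 -0.2] w 70.61989630537006 0.0 t 11.95
shift(now axes) [-0.0009  0.0028  0.0332] turn -0.02 shift after turn [-0.0009  0.0028  0.0332] q7 0.512992294516983
```

Request:
drive_tool(motion="0.6 0 0 0.01 0;0.6 0 0 0.012 0;0.6 0 0 0.01 0;0.6 0 0 0 0;0.6 0 0 0 0;0.6 0 0 0 0")

```text
t: 12.45
tool_pos: [668.1, -97.3, 199.7]
orientation: [0.647, 0.763, 0.0, 0.0]
wrist_force: [-0.2, -0.8, -0.2]
gripper_width: 70.1
grip_force: 0.0
```

```bash
python3 go.py 169 -0.3 192
```

```text
target [668.  -97.1 192. ] at [668.1 -97.3 199.7] rest frame [169.3  -0.2 199.7] F [-0.2 -0.8 -0.2] w 70.100530697368 0.0 t 12.45
shift(now axes) [ 0.0003 -0.0001  0.0077] turn -0.01 shift after turn [ 0.0003 -0.0001  0.0077] q7 0.5269627306069689
```

Request:
drive_tool(motion="0.6 0 0 0.0077 0;0.6 0 0 0 0;0 0 0 0 0;-1 0 0 0 0;-1 0 0 0 0;-1 0 0 0 0;-1 0 0 0 0;-1 0 0 0 0;-1 0 0 0 0;-1 0 0 0 0")

```text
t: 13.28
tool_pos: [667.8, -97.4, 191.7]
orientation: [0.647, 0.763, -0.0, -0.0]
wrist_force: [-0.5, -0.3, 0.1]
gripper_width: 24.7
grip_force: 30.0
```

Request:
drive_tool(motion="-1 0 0 0 0;-1 0 0 0 0;-1 0 0 0 0;-1 0 0 0 0")

```text
t: 13.62
tool_pos: [667.8, -97.4, 191.6]
orientation: [0.647, 0.763, -0.0, -0.0]
wrist_force: [-2.3, -0.7, 2.0]
gripper_width: 24.7
grip_force: 30.0
```

```bash
python3 go.py 269 -0.3 192
```

```text
target [ 684.5 -195.7  192. ] at [667.8 -97.4 191.6] rest frame [169.3  -0.5 191.6] F [-2.3 -0.7  2. ] w 24.68998509153781 29.998318254947662 t 13.6167
shift(now axes) [-0.0997  0.0004 -0.0004] turn -0.02 shift after turn [-0.0997  0.0004 -0.0004] q7 0.5304989811331717
```

The width is 25 mm, so the button is in. Drawing out.

Request:
drive_tool(motion="-1 -0.005 0 0 0;-1 -0.008 0 0 0;-1 -0.01 0 0 0;-1 -0.01 0 0 0;-1 -0.01 0 0 0;-1 -0.01 0 0 0;-1 -0.01 0 0 0;-1 -0.007 0 0 0;-1 0 0 0 0;-1 0 0 0 0")

```text
t: 14.45
tool_pos: [679.3, -167.3, 191.5]
orientation: [0.647, 0.762, -0.0, 0.0]
wrist_force: [0.4, 4.3, 1.5]
gripper_width: 24.3
grip_force: 30.0
```

Request:
drive_tool(motion="-1 -0.008 0 0 0;-1 -0.008 0 0 0;-1 -0.006 0 0 0;-1 -0.003 0 0 0;-1 0 0 0 0;-1 0 0 0 0")

```text
t: 14.95
tool_pos: [683.4, -190.6, 191.4]
orientation: [0.647, 0.763, 0.0, -0.0]
wrist_force: [-0.3, 4.4, 1.0]
gripper_width: 24.6
grip_force: 30.0
```

```bash
python3 go.py 275 -0.3 192
```

```text
target [ 685.5 -201.6  192. ] at [ 683.4 -190.6  191.4] rest frame [263.8  -0.5 191.4] F [-0.3  4.4  1. ] w 24.56325542962052 29.996438920497894 t 14.95
shift(now axes) [-0.0112  0.0002 -0.0006] turn 0.01 shift after turn [-0.0112  0.0002 -0.0006] q7 0.644993361346284
```

Request:
drive_tool(motion="-1 -0.003 0 0 0;-1 -0.003 0 0 0;-1 0 0 0 0")

```text
t: 15.2
tool_pos: [684.4, -196.5, 191.4]
orientation: [0.647, 0.763, 0.0, -0.0]
wrist_force: [0.1, 4.3, 0.9]
gripper_width: 24.7
grip_force: 30.0
```

Request:
drive_tool(motion="-1 -0.002 0 0 0;-1 -0.001 0 0 0;-1 0 0 0 0")

```text
t: 15.45
tool_pos: [684.9, -199.1, 191.4]
orientation: [0.647, 0.763, 0.0, -0.0]
wrist_force: [0.3, 4.3, 1.3]
gripper_width: 24.7
grip_force: 30.0
```

Request:
drive_tool(motion="-1 -0.002 0 0 0;-1 -0.001 0 0 0;-1 0 0 0 0")

```text
t: 15.7
tool_pos: [685.4, -202.0, 191.4]
orientation: [0.647, 0.763, 0.0, -0.0]
wrist_force: [0.2, 5.8, 0.6]
gripper_width: 24.7
grip_force: 30.0
```

Request:
drive_tool(motion="-1 -0.001 0 0 0;-1 -0.001 0 0 0;-1 0 0 0 0")

```text
t: 15.95
tool_pos: [685.7, -203.4, 191.2]
orientation: [0.646, 0.763, 0.0, -0.001]
wrist_force: [-0.9, 4.8, 0.8]
gripper_width: 24.8
grip_force: 30.0
```

Request:
drive_tool(motion="-1 -0.001 0 0 0;-1 -0.001 0 0 0;-1 0 0 0 0")

```text
t: 16.2
tool_pos: [686.1, -203.8, 190.8]
orientation: [0.646, 0.763, 0.001, -0.002]
wrist_force: [-0.8, 9.3, 0.8]
gripper_width: 24.8
grip_force: 30.0
```

Request:
drive_tool(motion="-1 -0.001 0 0 0;-1 0 0 0 0;-1 0 0 0 0")

```text
t: 16.45
tool_pos: [686.2, -204.0, 190.6]
orientation: [0.646, 0.763, 0.001, -0.003]
wrist_force: [-1.2, 11.1, 0.7]
gripper_width: 24.5
grip_force: 30.0
```

The arm stalls after 108 mm with the force rising to 11 N, so the handle is at the second stop. Quick hold check, then hand in.

Request:
drive_tool(motion="-1 0 0 0 0;-1 0 0 0 0;-1 0 0 0 0;-1 0 0 0 0;-1 0 0 0 0;-1 0 0 0 0")

```text
t: 16.95
tool_pos: [686.2, -204.0, 190.6]
orientation: [0.646, 0.763, 0.001, -0.003]
wrist_force: [-0.4, 10.6, 0.6]
gripper_width: 24.8
grip_force: 30.0
```

```bash
python3 -c "
from bench import *
print(close_job())"
```

```text
the job is handed in; nothing more can be done
None
```

I handed the job in with the hook laid in the right-hand rest and the handle drawn about 108 mm to a solid stop (roughly 11 N pull), button squeezed and still gripped; no result came back, and I had no picture views left to check the final pose by eye.

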